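Clamp the vial blocks on the shaker

TASK

Get the platform shaker ready to run: first slide its transport lock fully home to the locked end (the end with the steel pin), then swing the cam lever open and set every vial block on the bench upright on the platform, side by side and square between fence and jaw (short ends towards them), and let go of them. Turn the cam lever just far enough that the jaw holds all the blocks against the fence with its sprung pad about half pressed in, never driving the pad fully home. Last, slide the transport lock all the way back to its other end, leaving the blocks clamped and the tube rack and the jar beside the shaker undisturbed.

Things in the scene. Friction and masses are not known exactly. Their poses are not given: they have to be found in the camera images.
- deck (a point): centre of the shaker's steel platform, on its top surface (40 mm above the bench). x along fence and jaw, y from the jaw to the fence, z up. The shaker is a white fixed box 284 x 270 mm and 40 mm high, from -142 to 142 mm in x and -185 to 85 mm in y of this frame. A block may stand anywhere from -116 to 116 mm in x (block centres); up to five fit at 56 mm spacing, with 28 mm left between neighbours for a finger. Nothing else is on the platform
- fence_face (a point): middle of the fixed fence's face that the blocks are clamped against; same axes as deck, the face looks to -y. The fence is an aluminium bar 264 mm long in x, 16 mm thick, its top 24 mm above the platform. Its distance from the jaw is set differently from start to start
- pad_face (a point): middle of the front face of the jaw's black sprung pad (260 mm long in x, 18 mm high, top 22 mm above the platform), facing the fence across the gap in which the blocks stand; it moves with the jaw. Axes as deck. The gap when the lever is fully open is the block length (64 mm) plus 8 to 14 mm. The jaw's top is 24 mm above the platform, the bar 22 mm thick in y, behind the pad
- pad (a joint): how far the sprung pad is pressed back into the jaw, m: 0 = free, standing 6 mm proud of the jaw; 0.006 = fully home. Stiffness 4 N per mm; pad and fence faces are smooth plastic and metal (friction about 0.2); sliding the blocks along takes less than 1 mm of it
- cam (a joint): angle of the cam lever, rad: 0 = fully open (lever along +x of deck), grows clockwise seen from above, stops at 1.9. Each rad moves the jaw 12 mm towards the fence. It stays where it is left (friction 0.25 N m; about 3 N at the handle, 6 N with the pad pressed). It starts partly or wholly closed, where the blocks do not fit
- cam_grip (a point): centre of the lever's upright round black handle, 18 mm diameter, 42 mm high (21 mm above and below this point), 92 mm above the bench; it travels on a circle of 80 mm radius about cam_pivot. The lever's flat steel arm lies just below the handle
- cam_pivot (a point): point on the vertical axis of the cam lever, at the height of the handle's centre; axes as deck
- lock (a joint): position of the transport lock's grip, m: 0 = released end stop, 0.05 = locked end stop (towards +y of deck, next to a small steel pin). Friction 1.5 N; stays where left
- lock_top (a point): centre of the top face of the transport lock's black grip: 28 mm (x) by 20 mm (y), 40 mm high, top 94.5 mm above the bench, running along y of deck on an aluminium track 40 mm wide whose top is 54 mm above the bench
- block1_c (a point): centre of a vial block's white body, half-way up (14 mm above what it stands on). Body 28 mm (its x) by 64 mm (its y) by 28 mm (z), 150 g, with a row of four capped vials that stand 11 mm above it; the row is 12 mm wide, so the body can be gripped across its 28 mm from above. All blocks are alike; three to five are present
- block2_c (a point): centre of a vial block's white body, half-way up (14 mm above what it stands on). Body 28 mm (its x) by 64 mm (its y) by 28 mm (z), 150 g, with a row of four capped vials that stand 11 mm above it; the row is 12 mm wide, so the body can be gripped across its 28 mm from above. All blocks are alike; three to five are present
- block3_c (a point): centre of a vial block's white body, half-way up (14 mm above what it stands on). Body 28 mm (its x) by 64 mm (its y) by 28 mm (z), 150 g, with a row of four capped vials that stand 11 mm above it; the row is 12 mm wide, so the body can be gripped across its 28 mm from above. All blocks are alike; three to five are present
- block4_c (a point): centre of a vial block's white body, half-way up (14 mm above what it stands on). Body 28 mm (its x) by 64 mm (its y) by 28 mm (z), 150 g, with a row of four capped vials that stand 11 mm above it; the row is 12 mm wide, so the body can be gripped across its 28 mm from above. All blocks are alike; three to five are present
- block5_c (a point): centre of a vial block's white body, half-way up (14 mm above what it stands on). Body 28 mm (its x) by 64 mm (its y) by 28 mm (z), 150 g, with a row of four capped vials that stand 11 mm above it; the row is 12 mm wide, so the body can be gripped across its 28 mm from above. All blocks are alike; three to five are present
- tuberack: green rack of capped tubes, 78 x 166 mm, 104 mm high, on the bench beyond the blocks; origin under its centre. Leave alone
- jar: small jar with a white cap, 48 mm diameter, 70 mm high, on the bench at the robot's right; origin under its centre. Leave alone

How it is judged:
On the way, in this order (a step that is already met when the one before it is completed fails the run):
1. the transport lock is at its locked end (value of joint lock above 0.046 m), for 0.2 s.
2. every block present stands on the platform between pad and fence, released, the lock still locked (x of block1_c in the frame of deck between -0.119 and 0.119 m and y of block1_c in the frame of fence_face between -0.062 and -0.028 m and z of block1_c in the frame of deck between 0.009 and 0.019 m and angle between each of block1_c, block2_c, block3_c, block4_c, block5_c's own z axis and vertical below 0.12 rad and angle between the x axis of each of block1_c, block2_c, block3_c, block4_c, block5_c and the x axis of deck, either way round below 0.35 rad and contact force between the fingers and block1 below 0.5 N and x of block2_c in the frame of deck between -0.119 and 0.119 m and y of block2_c in the frame of fence_face between -0.062 and -0.028 m and z of block2_c in the frame of deck between 0.009 and 0.019 m and contact force between the fingers and block2 below 0.5 N and x of block3_c in the frame of deck between -0.119 and 0.119 m and y of block3_c in the frame of fence_face between -0.062 and -0.028 m and z of block3_c in the frame of deck between 0.009 and 0.019 m and contact force between the fingers and block3 below 0.5 N and x of block4_c in the frame of deck between -0.119 and 0.119 m and y of block4_c in the frame of fence_face between -0.062 and -0.028 m and z of block4_c in the frame of deck between 0.009 and 0.019 m and contact force between the fingers and block4 below 0.5 N and x of block5_c in the frame of deck between -0.119 and 0.119 m and y of block5_c in the frame of fence_face between -0.062 and -0.028 m and z of block5_c in the frame of deck between 0.009 and 0.019 m and contact force between the fingers and block5 below 0.5 N and value of joint lock above 0.046 m), for 0.2 s.
3. the jaw holds the blocks against the fence with the pad about half pressed in, the lock still locked (x of block1_c in the frame of deck between -0.119 and 0.119 m and y of block1_c in the frame of fence_face between -0.0345 and -0.028 m and z of block1_c in the frame of deck between 0.009 and 0.019 m and angle between each of block1_c, block2_c, block3_c, block4_c, block5_c's own z axis and vertical below 0.12 rad and angle between the x axis of each of block1_c, block2_c, block3_c, block4_c, block5_c and the x axis of deck, either way round below 0.06 rad and x of block2_c in the frame of deck between -0.119 and 0.119 m and y of block2_c in the frame of fence_face between -0.0345 and -0.028 m and z of block2_c in the frame of deck between 0.009 and 0.019 m and x of block3_c in the frame of deck between -0.119 and 0.119 m and y of block3_c in the frame of fence_face between -0.0345 and -0.028 m and z of block3_c in the frame of deck between 0.009 and 0.019 m and x of block4_c in the frame of deck between -0.119 and 0.119 m and y of block4_c in the frame of fence_face between -0.0345 and -0.028 m and z of block4_c in the frame of deck between 0.009 and 0.019 m and x of block5_c in the frame of deck between -0.119 and 0.119 m and y of block5_c in the frame of fence_face between -0.0345 and -0.028 m and z of block5_c in the frame of deck between 0.009 and 0.019 m and value of joint pad between 0.001 and 0.005 m and value of joint lock above 0.046 m), for 0.3 s.
At the end, for the whole second after the job is handed in: every block present stands on the platform within its length, upright (0.12 rad), square to the fence (0.06 rad) and against it (2.5 mm), the pad pressed in between 1 and 5 mm of its 6 mm, the transport lock within 4 mm of its released end, all at rest (x of block1_c in the frame of deck between -0.119 and 0.119 m and y of block1_c in the frame of fence_face between -0.0345 and -0.028 m and z of block1_c in the frame of deck between 0.009 and 0.019 m and angle between each of block1_c, block2_c, block3_c, block4_c, block5_c's own z axis and vertical below 0.12 rad and angle between the x axis of each of block1_c, block2_c, block3_c, block4_c, block5_c and the x axis of deck, either way round below 0.06 rad and x of block2_c in the frame of deck between -0.119 and 0.119 m and y of block2_c in the frame of fence_face between -0.0345 and -0.028 m and z of block2_c in the frame of deck between 0.009 and 0.019 m and x of block3_c in the frame of deck between -0.119 and 0.119 m and y of block3_c in the frame of fence_face between -0.0345 and -0.028 m and z of block3_c in the frame of deck between 0.009 and 0.019 m and x of block4_c in the frame of deck between -0.119 and 0.119 m and y of block4_c in the frame of fence_face between -0.0345 and -0.028 m and z of block4_c in the frame of deck between 0.009 and 0.019 m and x of block5_c in the frame of deck between -0.119 and 0.119 m and y of block5_c in the frame of fence_face between -0.0345 and -0.028 m and z of block5_c in the frame of deck between 0.009 and 0.019 m and value of joint pad between 0.001 and 0.005 m and value of joint lock below 0.004 m and linear speed of each of block1, block2, block3, block4, block5 below 0.02 m/s); the robot touches nothing.
It fails at once if the lever is driven on until the pad is pressed fully home (over 5.7 mm) (value of joint pad above 0.0057 m and contact force between the fingers and cam above 0.3 N).
It fails at once if the tube rack is shoved (over 40 mm) or tipped (distance of tuberack from where it was at the start of the episode above 0.04 m or angle between tuberack's own z axis and vertical above 0.4 rad).
It fails at once if the jar is shoved (over 60 mm) or tipped (distance of jar from where it was at the start of the episode above 0.06 m or angle between jar's own z axis and vertical above 0.6 rad).
Of block1, block2, block3, block4, block5 only 3 to 5 are there at a start; the rules pass over those that are not, and their reading is None.
At some moment in a run one of block1, block2, block3, block4, block5 may be knocked a few centimetres aside while the robot is not near it.
Once in a run the grip may slacken for a moment while it holds something.
It also fails if it takes over 210 s, if anything falls off the work surface, if the arm or the gripper's body presses on something with over 40 N, if the wrist force passes 120 N, or if a joint passes its speed limit or range.

ROBOT

A 6-joint arm with a two-finger parallel gripper is mounted at the origin on the work surface. World frame = base frame: x ahead of the robot, y to its left, z up, the work surface at z = 0. Lengths are in m, angles in rad, forces in N, time in s.
With the tool pointing down it reaches from about 0.375 to 0.975 m from the base axis. Payload 3.8 kg.
Tool frame: the origin (TCP) lies midway between the tips of the shut fingers; the grasp point (between the pads) lies 19 mm behind it; x points along the fingers, y is the direction in which the jaws open and shut, and the axes are right-handed (so a half turn about x gives the same grasp; the last joint's range is limited). The gripper opens to 88 mm and grips with 3 to 60 N. Pads are 18 mm wide; open, the fingers measure 123 mm over their backs; the gripper's body (75 mm by 187 mm) begins 45 mm behind the grasp point.
Start: joints at [1.163, 0.264, 1.604, -0, 1.274, -0.037], TCP at [0.245, 0.629, 0.239] pointing down, gripper open.
Joint ranges: [-2.63, 2.63], [-0.94, 2.18], [0.31, 2.57], [-1.31, 4.45], [0, 2.66], [-2.55, 2.55]. Speed limits (rad/s): [2.57, 2.57, 3.14, 3.14, 3.14, 3.14].

INTERFACE

Orientations are given as a rotation vector (axis times angle).
In Python, from cell import manip, inverse_kinematics, cams, order gives the robot as it stands. Calls block until the motion is done:
- manip.move_pose(position, orientation): joint-space move of the TCP to a pose.
- manip.move_linear(position, rate=0.15, rot=None): straight line of the TCP; rot=None keeps the orientation; rate is the mean speed in m/s.
- manip.set_joints(angles): joint-space move.
- manip.set_gripper(opening, force=None): finger opening in m; force is the grip in N (None keeps the last); returns when the fingers have stopped.
- manip.dwell(seconds).
- inverse_kinematics(position, orientation): joint angles nearest the present ones, or None.
- manip.state(): the state.
- cams.capture(name): name is "side" or "top" or "wrist"; returns a dict with "image" (480x640x3 uint8, blue, green, red), "z_map" (480x640 float32, m along the optical axis (not along the pixel's ray), 0 where there is no reading), "intrinsics" (3x3 intrinsics, pixels), "k1" (the pictures are not rectified: a ray, as slopes to the right and down, at radius r is drawn at 1 + k1 r^2 times it, then the intrinsics apply), "position" and "orientation" of the camera in the world; the wrist camera has in their place "T_tool_cam" (4x4, takes a point from camera to tool coordinates, whose origin is the TCP and whose axes are the tool frame's). Camera axes: x right, y down, z forward; pixel columns grow to the right and rows downward; lengths in m; the calibration is good to about 2 mm. A picture is of the moment at which its call begins: read the wrist's pose just before it.
A pose or a line that the arm cannot do raises manip.IKError and nothing moves.
- order.close_job(): hands the job in, once; it reports no verdict.
The state is a dict: "clock": time; "joint_pos": joint angles; "joint_velocities": joint speeds; "tau": joint torques, N m; "tool_pos": TCP position; "tcp_rot": TCP orientation; "contact_force": force on the tool from outside, world axes, zero at the start; "moment": the same for the moment, N m; "gripper_width": finger opening in m.
Only numpy, scipy, OpenCV 4.12 (cv2) and the standard library are available. Lean on these libraries where they do the work, as an engineer would, in place of code of your own. Each camera call takes 0.05 s, during which the arm holds its last target.

## Working session

There is one attempt and no reset: what is moved stays moved. The work goes in short steps, each a Python script; the robot and the scene stay as the last script left them, time stands still between calls to the robot, and variables do not carry over. Pictures are saved under pics/ and viewed, and the job is handed in when it is done.

```bash
ls; mkdir -p pics
python3 - <<'E'
from cell import manip, inverse_kinematics, cams, order
import cv2
s=manip.state(); print(s)
for n in ["side","top","wrist"]:
    c=cams.capture(n); cv2.imwrite(f"pics/{n}0.png",c["image"])
    print(n,{k:v for k,v in c.items() if k not in("image","z_map")})
E
```

```text
pics
{'clock': 0.0, 'joint_pos': array([ 1.16311499e+00,  2.64765858e-01,  1.60535867e+00, -2.68030153e-05,
        1.27369945e+00, -3.69058013e-02]), 'joint_velocities': array([ 0.0008863 , -0.00057238,  0.00087713, -0.0008684 ,  0.0007216 ,
        0.00073622]), 'tau': array([ 8.47426563e-04, -5.02113891e+01, -3.56882894e+01,  7.28974747e-02,
        2.91478273e-02, -1.80360016e-04]), 'tool_pos': array([0.24431146, 0.62847685, 0.23738772]), 'tcp_rot': array([ 0.28919498,  1.55161829, -0.29263893]), 'contact_force': array([0.39317082, 0.04372839, 0.31443009]), 'moment': array([ 0.0432633 , -0.01626732,  0.01537416]), 'gripper_width': 0.08803270607059417}
side {'intrinsics': array([[585.22557019,   0.        , 326.31485768],
       [  0.        , 585.22557019, 251.81915241],
       [  0.        ,   0.        ,   1.        ]]), 'k1': -0.06588973841635389, 'position': array([ 0.08393254, -0.91241526,  0.91793525]), 'orientation': array([-2.20456167,  0.51087948, -0.26832945])}
top {'intrinsics': array([[548.15687516,   0.        , 313.61408374],
       [  0.        , 548.15687516, 227.28034532],
       [  0.        ,   0.        ,   1.        ]]), 'k1': -0.10874584415628102, 'position': array([0.47442288, 0.00985818, 1.19505101]), 'orientation': array([-2.21020558,  2.14801947, -0.067104  ])}
wrist {'intrinsics': array([[382.12913715,   0.        , 318.72805112],
       [  0.        , 382.12913715, 239.91338087],
       [  0.        ,   0.        ,   1.        ]]), 'k1': -0.07547703482747085, 'T_tool_cam': array([[-1.70246961e-04, -2.96572302e-01,  9.55010388e-01,
        -1.47017906e-01],
       [ 9.99999896e-01,  3.54685359e-04,  2.88412357e-04,
         3.91263736e-04],
       [-4.24263319e-04,  9.55010337e-01,  2.96572211e-01,
        -7.66167722e-02],
       [ 0.00000000e+00,  0.00000000e+00,  0.00000000e+00,
         1.00000000e+00]])}
```

View pics/top0.png

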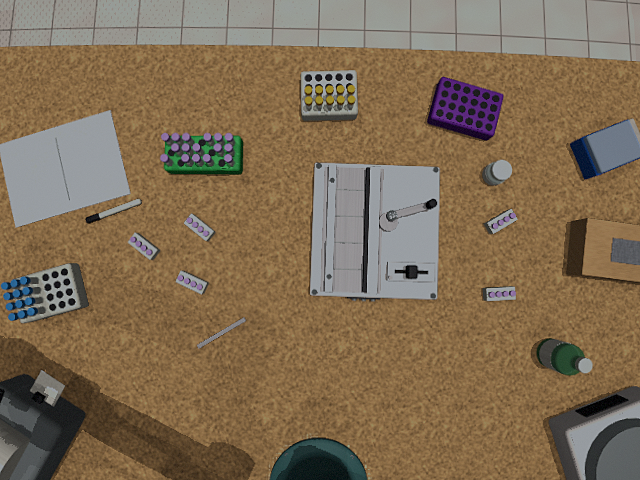

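View pics/side0.png

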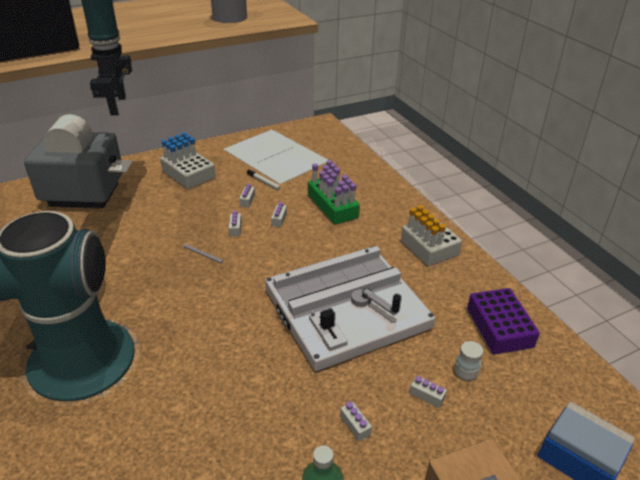

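View pics/wrist0.png

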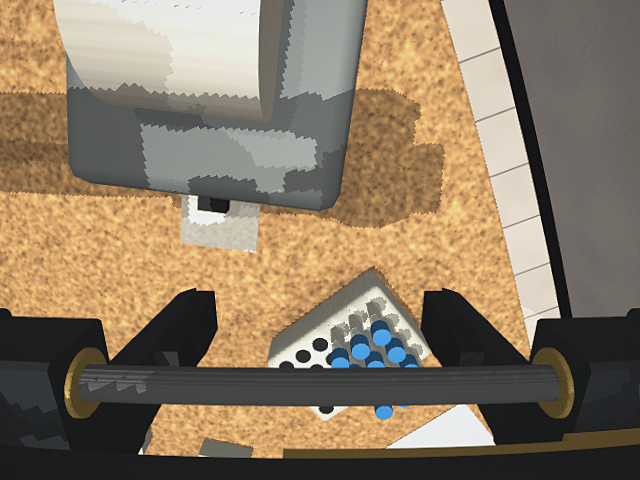

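```bash
cat > h.py <<'E'
from cell import manip, inverse_kinematics, cams, order
import cv2, numpy as np
from scipy.spatial.transform import Rotation as R
def pose(c,st=None):
    if "T_tool_cam" in c:
        T=np.eye(4);T[:3,:3]=R.from_rotvec(st["tcp_rot"]).as_matrix();T[:3,3]=st["tool_pos"]
        T=T@c["T_tool_cam"]; return T[:3,:3],T[:3,3]
    return R.from_rotvec(c["orientation"]).as_matrix(),np.array(c["position"])
def rays(c,uv):
    n=cv2.undistortPoints(np.float64(uv).reshape(-1,1,2),c["intrinsics"],np.array([c["k1"],0,0,0.])).reshape(-1,2)
    return np.c_[n,np.ones(len(n))]
def onplane(c,uv,z,st=None):
    Rm,p=pose(c,st); d=rays(c,uv)@Rm.T
    return p+d*((z-p[2])/d[:,2])[:,None]
def cloud(c,st=None):
    v,u=np.mgrid[0:480,0:640]; uv=np.c_[u.ravel(),v.ravel()]
    Rm,p=pose(c,st); d=rays(c,uv)
    P=p+(d*c["z_map"].reshape(-1,1))@Rm.T
    P[c["z_map"].ravel()==0]=np.nan
    return P.reshape(480,640,3)
def ortho(c,x0,x1,y0,y1,z,mm=1.0,st=None):
    """orthophoto at plane z; rows: x decreasing, cols: y decreasing"""
    Rm,p=pose(c,st)
    xs=np.arange(x1,x0,-mm/1000); ys=np.arange(y1,y0,-mm/1000)
    Y,X=np.meshgrid(ys,xs); P=np.c_[X.ravel(),Y.ravel(),np.full(X.size,z)]
    uv,_=cv2.projectPoints((P-p)@Rm,np.zeros(3),np.zeros(3),c["intrinsics"],np.array([c["k1"],0,0,0.]))
    uv=uv.reshape(X.shape+(2,)).astype(np.float32)
    return cv2.remap(c["image"],uv[...,0],uv[...,1],cv2.INTER_LINEAR)
def down(yaw):
    """tool x down, tool y (jaw axis) at world angle yaw from +x"""
    y=np.array([np.cos(yaw),np.sin(yaw),0]);x=np.array([0,0,-1.]);z=np.cross(x,y)
    return R.from_matrix(np.c_[x,y,z]).as_rotvec()
E
python3 - <<'E'
from h import *
c=cams.capture("top"); P=cloud(c)
hsv=cv2.cvtColor(c["image"],cv2.COLOR_BGR2HSV)
# white bodies / blocks
H=P[...,2]
for lo,hi in ((0.018,0.06),):
    m=((H>lo)&(H<hi)).astype(np.uint8)
    n,l,s,ce=cv2.connectedComponentsWithStats(m)
    for i in range(1,n):
        if s[i,4]>60:
            pts=P[l==i]; print(s[i],ce[i].round(0),np.nanmedian(pts,0).round(3),np.nanpercentile(pts[:,2],95).round(3))
for nm,uv in dict(sh=[(318,163),(440,166),(437,298),(310,296)],bench=[(250,300),(270,150)],rack=[(200,150)],jar=[(497,170)],lock=[(411,271)],handle=[(432,204)],plat=[(350,230)],fence=[(331,230)],jaw=[(378,230)]).items():
    print(nm,[P[v,u].round(3) for u,v in uv])
big=cv2.resize(c["image"][150:310,300:450],None,fx=3.7,fy=3.7,interpolation=cv2.INTER_CUBIC); cv2.imwrite("pics/topz.png",big)
E
```

```text
[ 300   70   58   49 1939] [328.  93.] [ 0.853 -0.     0.05 ] 0.054
[ 428   77   75   63 3229] [466. 108.] [ 0.824 -0.296  0.05 ] 0.054
[ 164  135   79   39 1646] [206. 158.] [0.696 0.255 0.049] 0.055
[572 137  26  41 437] [584. 158.] [ 0.727 -0.563  0.041] 0.059
[  310   163   130   139 13503] [376. 232.] [ 0.549 -0.121  0.04 ] 0.053
[483 162  21  23 190] [490. 175.] [ 0.679 -0.35   0.04 ] 0.057
[486 209  32  25 394] [501. 221.] [ 0.583 -0.379  0.029] 0.041
[184 214  30  27 391] [199. 227.] [0.553 0.27  0.029] 0.04
[568 219  15  56 524] [575. 247.] [ 0.531 -0.541  0.04 ] 0.058
[128 233  31  26 394] [143. 246.] [0.508 0.391 0.029] 0.04
[  13  263   73   60 2332] [ 56. 291.] [0.404 0.571 0.049] 0.054
[175 270  33  24 415] [191. 281.] [0.435 0.282 0.029] 0.041
[484 287  32  14 407] [500. 294.] [ 0.428 -0.378  0.03 ] 0.041
[538 339  22  31 230] [546. 351.] [ 0.31  -0.474  0.04 ] 0.058
[ 550  386   90   94 1034] [583. 422.] [ 0.17 -0.54  0.04] 0.058
[ 48 396  38  84 277] [ 69. 428.] [0.133 0.531 0.05 ] 0.059
[283 452  71  28 693] [318. 465.] [ 0.063 -0.002  0.034] 0.057
sh [array([0.695, 0.018, 0.042]), array([ 0.705, -0.252,  0.001]), array([ 0.414, -0.249, -0.   ]), array([0.411, 0.028, 0.001])]
bench [array([ 0.398,  0.158, -0.002]), array([0.73 , 0.126, 0.001])]
rack [array([0.707, 0.262, 0.09 ])]
jar [array([ 0.686, -0.356,  0.073])]
lock [array([ 0.472, -0.175,  0.095])]
handle [array([ 0.606, -0.212,  0.112])]
plat [array([ 0.555, -0.054,  0.038])]
fence [array([nan, nan, nan])]
jaw [array([ 0.554, -0.11 ,  0.066])]
```

View pics/topz.png

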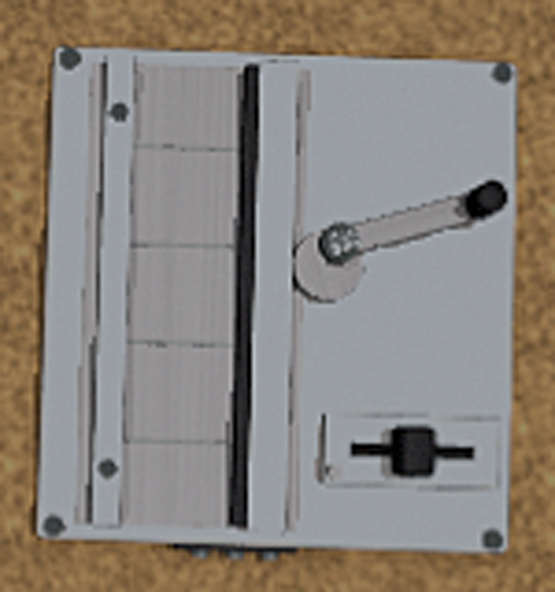

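```bash
cat >> h.py <<'E'
def shot(pos,yaw,name=None,move=True):
    if move: manip.move_pose(pos,down(yaw)); 
    manip.dwell(0.15)
    st=manip.state(); c=cams.capture("wrist")
    if name: cv2.imwrite(f"pics/{name}.png",c["image"])
    return c,st
def blocks(c,st=None):
    """block candidates by height from top cam"""
    P=cloud(c,st); m=((P[...,2]>0.018)&(P[...,2]<0.06)).astype(np.uint8)
    n,l,s,ce=cv2.connectedComponentsWithStats(m); out=[]
    for i in range(1,n):
        if 250<s[i,4]<550:
            p=P[l==i]; k=(p[:,2]<0.034)|(p[:,2]>0)
            (cx,cy),(a,b),ang=cv2.minAreaRect((p[:,:2]*1000).astype(np.float32))
            if max(a,b)>80 or max(a,b)<50 or min(a,b)>45: continue
            t=np.radians(ang)+(0 if a>=b else np.pi/2) # long axis
            out.append((cx/1000,cy/1000,(t+np.pi/2)%np.pi-np.pi/2,max(a,b),min(a,b)))
    return out
E
python3 - <<'E'
from h import *
c=cams.capture("top")
q=[(57,47),(517,63),(507,552),(38,540)]
uv=[(300+(a-1)/3.7,150+(b-1)/3.7) for a,b in q]
W=onplane(c,uv,0.04);print(W.round(4))
print(np.linalg.norm(W-np.roll(W,1,0),axis=1))
for b in blocks(c): print(np.round(b,3))
print(down(0), inverse_kinematics([.5,-.05,.22],down(0)),inverse_kinematics([.5,-.05,.22],down(np.pi)))
c,st=shot([0.53,-0.12,0.22],0,"w1"); print(st["clock"],st["tool_pos"])
import pickle; pickle.dump((c,st),open("w1.pkl","wb"))
E
```

```text
[[ 0.6968  0.0243  0.04  ]
 [ 0.6954 -0.242   0.04  ]
 [ 0.4142 -0.2398  0.04  ]
 [ 0.414   0.027   0.04  ]]
[0.28281035 0.2662911  0.2811892  0.26677627]
[ 0.584 -0.382 -1.024 66.737 28.705]
[ 0.553  0.271  0.937 64.998 28.283]
[ 0.508  0.393  0.967 66.118 28.934]
[ 0.435  0.283  1.17  66.239 28.765]
[ 0.428 -0.38  -1.541 64.821 27.978]
[ 1.20919958  1.20919958 -1.20919958] [-1.49241806e-01 -5.22694646e-02  1.98695755e+00 -4.44089210e-16
  1.20690457e+00 -1.49241806e-01] None
3.225 [ 0.53021009 -0.11943851  0.22000449]
```

View pics/w1.png

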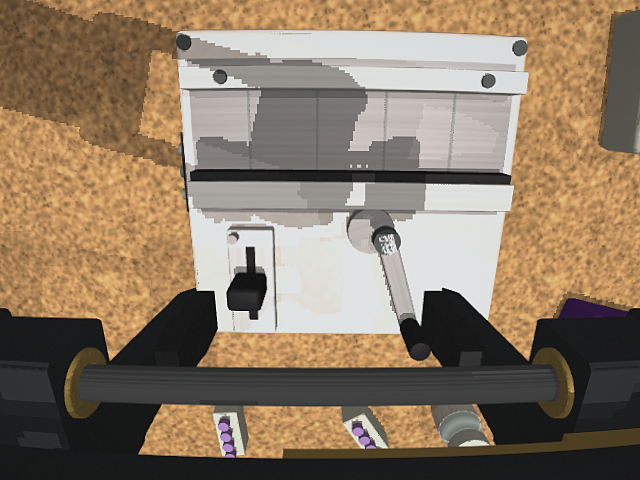

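Run:
```python
from h import *
import pickle
c,st=pickle.load(open("w1.pkl","rb"))
def pr(n,uv,z): print(n,onplane(c,uv,z,st).round(4).tolist())
pr("box",[(178,33),(527,38)],0.04)
pr("screws",[(184,42),(519,48)],0.04)
pr("platline",[(189,172),(516,172)],0.064)
P=cloud(c,st)
for u in (230,320,440):
    print(u,[(v,P[v,u].round(3).tolist()) for v in range(64,214,4)])
pr("lock",[(228,276),(265,273),(228,290)],0.0945); pr("handle",[(411,323)],0.113); pr("pivot",[(386,233)],0.092)
o=ortho(c,0.40,0.71,-0.26,0.04,0.063,0.5,st)
cv2.imwrite("pics/o1.png",cv2.rotate(o,cv2.ROTATE_90_CLOCKWISE)[:, :800])
```

```text
box [[0.4191, 0.0273, 0.04], [0.6977, 0.0262, 0.04]]
screws [[0.4235, 0.0205, 0.04], [0.6918, 0.0183, 0.04]]
platline [[0.4274, -0.08, 0.064], [0.6893, -0.0789, 0.064]]
230 [(64, [0.46, 0.003, 0.041]), (68, [0.465, -0.003, 0.065]), (72, [0.465, -0.006, 0.064]), (76, [0.465, -0.009, 0.065]), (80, [0.464, -0.011, 0.063]), (84, [0.464, -0.014, 0.065]), (88, [0.464, -0.017, 0.064]), (92, [0.459, -0.018, 0.043]), (96, [0.459, -0.021, 0.042]), (100, [0.458, -0.025, 0.041]), (104, [0.458, -0.028, 0.041]), (108, [0.458, -0.031, 0.041]), (112, [0.458, -0.034, 0.042]), (116, [0.458, -0.037, 0.042]), (120, [0.458, -0.04, 0.041]), (124, [0.458, -0.043, 0.043]), (128, [0.457, -0.047, 0.042]), (132, [0.457, -0.05, 0.041]), (136, [0.457, -0.053, 0.042]), (140, [0.457, -0.056, 0.043]), (144, [0.456, -0.06, 0.039]), (148, [0.456, -0.063, 0.042]), (152, [0.456, -0.066, 0.041]), (156, [0.456, -0.07, 0.041]), (160, [0.455, -0.073, 0.041]), (164, [0.456, -0.076, 0.042]), (168, [0.455, -0.08, 0.042]), (172, [0.46, -0.08, 0.062]), (176, [0.46, -0.084, 0.062]), (180, [0.46, -0.087, 0.063]), (184, [0.46, -0.
[... 2006 characters left out ...]
4, [0.632, -0.059, 0.043]), (148, [0.633, -0.062, 0.041]), (152, [0.633, -0.066, 0.041]), (156, [0.633, -0.069, 0.043]), (160, [0.633, -0.072, 0.041]), (164, [nan, nan, nan]), (168, [0.634, -0.079, 0.042]), (172, [0.63, -0.081, 0.054]), (176, [0.628, -0.083, 0.063]), (180, [0.628, -0.086, 0.062]), (184, [0.627, -0.089, 0.066]), (188, [0.628, -0.092, 0.065]), (192, [0.628, -0.095, 0.066]), (196, [0.628, -0.099, 0.066]), (200, [0.628, -0.102, 0.066]), (204, [0.629, -0.105, 0.066]), (208, [0.629, -0.109, 0.065]), (212, [0.637, -0.117, 0.042])]
lock [[0.4605, -0.1562, 0.0945], [0.4893, -0.1536, 0.0945], [0.4596, -0.1681, 0.0945]]
handle [[0.6001, -0.1866, 0.113]]
pivot [[0.5811, -0.1222, 0.092]]
```

View pics/o1.png

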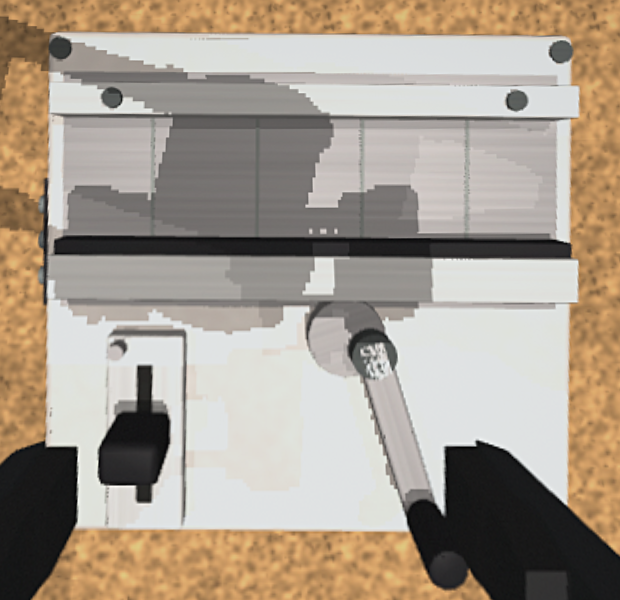

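Run:
```python
from h import *
import pickle
c,st=pickle.load(open("w1.pkl","rb"))
P=cloud(c,st)
print("wrist handle",onplane(c,[(420,351)],0.113,st).round(4),P[351,420].round(3),P[340,414].round(3))
print("wrist pivot",P[240,388].round(3),P[233,386].round(3),onplane(c,[(388,240)],0.075,st).round(4))
t=cams.capture("top");Q=cloud(t)
print("top handle",onplane(t,[(300+487/3.7,150+197/3.7)],0.113).round(4))
print("top pivot",Q[216,392].round(3),onplane(t,[(392,215.5)],0.075).round(4))
print("top lock",onplane(t,[(300+413/3.7,150+450/3.7)],0.0945).round(4))
b=cv2.resize(t["image"][190:300,370:450],None,fx=7,fy=5.4,interpolation=cv2.INTER_CUBIC)
k=lambda u,v:P[v,u].round(3)
print([ (v,k(250,v).tolist()) for v in range(226,330,6)])
cv2.imwrite("pics/w1z.png",cv2.resize(c["image"][210:370,200:450],None,fx=3.2,fy=3.2,interpolation=cv2.INTER_CUBIC))
```

```text
wrist handle [[ 0.6092 -0.2112  0.113 ]] [ 0.609 -0.212  0.113] [ 0.605 -0.205  0.108]
wrist pivot [ 0.587 -0.134  0.07 ] [ 0.585 -0.128  0.071] [[ 0.5862 -0.133   0.075 ]]
top handle [[ 0.6073 -0.2109  0.113 ]]
top pivot [ 0.532 -0.068  0.602] [[ 0.5842 -0.1371  0.075 ]]
top lock [[ 0.4704 -0.1762  0.0945]]
[(226, [0.471, -0.129, 0.045]), (232, [0.472, -0.132, 0.056]), (238, [0.472, -0.138, 0.054]), (244, [0.472, -0.143, 0.055]), (250, [0.472, -0.148, 0.056]), (256, [0.471, -0.154, 0.055]), (262, [0.471, -0.16, 0.055]), (268, [0.47, -0.165, 0.055]), (274, [0.472, -0.167, 0.064]), (280, [0.474, -0.168, 0.076]), (286, [0.476, -0.167, 0.088]), (292, [0.477, -0.169, 0.096]), (298, [0.477, -0.174, 0.097]), (304, [0.476, -0.18, 0.095]), (310, [0.476, -0.186, 0.094]), (316, [0.468, -0.212, 0.055]), (322, [0.467, -0.218, 0.055]), (328, [0.467, -0.225, 0.055])]
```

View pics/w1z.png

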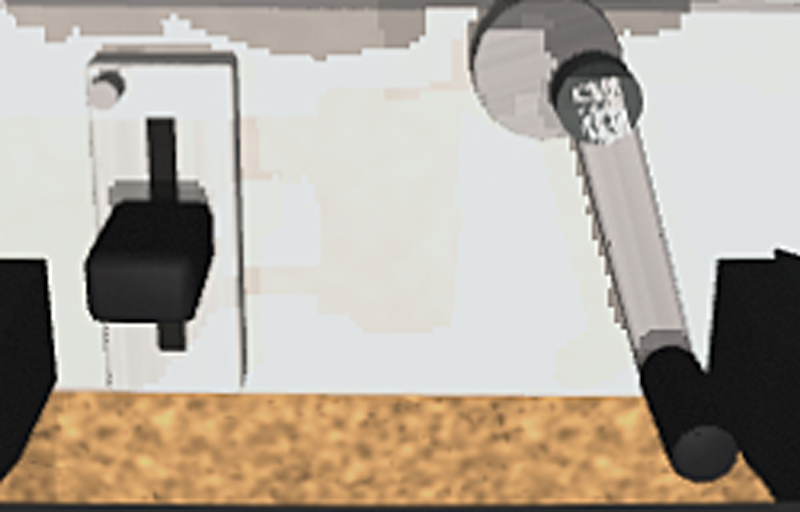

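```bash
cat >> h.py <<'E'
def push(direction,dist,yaw,step=0.003,flim=6,rate=0.05,verbose=True):
    d=np.array(direction,float); st=manip.state(); p0=np.array(st["tool_pos"]); f0=np.array(st["contact_force"]); log=[]
    n=int(np.ceil(dist/step))
    for i in range(1,n+1):
        manip.move_linear(p0+d*min(i*step,dist),rate=rate,rot=down(yaw))
        s=manip.state(); f=-(np.array(s["contact_force"])-f0)@d; log.append((round(float((s["tool_pos"]-p0)@d)*1000,1),round(float(f),1)))
        if f>flim: break
    if verbose: print(log)
    return log
E
python3 - <<'E'
from h import *
manip.set_gripper(0.0,20)
manip.move_pose([0.473,-0.214,0.15],down(0))
manip.move_linear([0.473,-0.214,0.066],rate=0.1)
push([0,1,0],0.075,0,flim=7)
s=manip.state();print(s["clock"],s["tool_pos"],s["contact_force"],s["gripper_width"])
E
```

```text
[(2.9, -0.0), (6.2, 0.6), (9.2, 0.3), (12.2, -0.4), (15.2, 0.2), (18.1, 0.5), (21.2, 0.4), (24.3, -0.1), (27.3, 0.0), (30.3, -0.5), (33.3, 0.5), (36.3, 1.0), (38.4, 4.5), (38.8, 15.2)]
9.7 [ 0.47377208 -0.17545473  0.06684275] [ -1.40086842 -15.13341787  -2.92417339] 0.0006824287019157163
```

```bash
cat >> h.py <<'E'
PIV=np.array([0.585,-0.134])
def hp(a,z,r=0.080,piv=PIV): return [piv[0]+r*np.cos(a),piv[1]-r*np.sin(a),z]
def ho(a): return down(np.pi/2-a)
E
python3 - <<'E'
from h import *
s=manip.state();p=s["tool_pos"]
manip.move_linear([p[0],p[1]-0.02,p[2]],rate=0.1)
manip.move_linear([p[0],p[1]-0.02,0.16],rate=0.15)
manip.set_gripper(0.044,20)
for a in (1.28,.6,0,-.05): print(inverse_kinematics(hp(a,0.078),ho(a)))
manip.move_pose([0.53,-0.22,0.24],down(0)); c,st=shot(None,0,"w2",move=False)
t=cams.capture("side"); cv2.imwrite("pics/side2.png",t["image"][220:380,250:450].repeat(3,0).repeat(3,1))
manip.move_pose(hp(1.28,0.15),ho(1.28))
manip.move_linear(hp(1.28,0.079),rate=0.1)
s=manip.state();print(s["clock"],s["contact_force"])
E
```

```text
[-3.72250808e-01  3.44175498e-01  1.81518296e+00 -4.44089210e-16
  9.82234193e-01 -6.63047134e-01]
[-3.05449291e-01  3.97377269e-01  1.74113511e+00 -4.44089210e-16
  1.00308027e+00 -1.27624562e+00]
[-0.23555514  0.40261236  1.73371165  0.          1.00526864 -1.80635146]
[-2.29846379e-01  4.01148183e-01  1.73579030e+00 -4.44089210e-16
  1.00465417e+00 -1.85064271e+00]
13.775 [0.0226583  0.86422273 0.53125938]
```

View pics/w2.png

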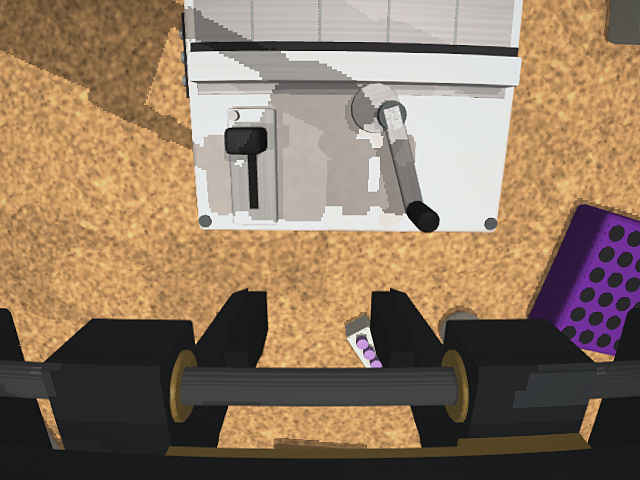

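View pics/side2.png

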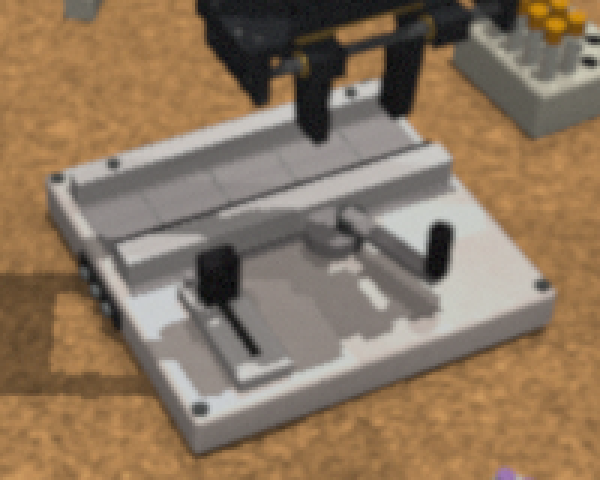

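Run:
```python
from h import *
manip.set_gripper(0.026,15)
f0=np.array(manip.state()["contact_force"]);print(manip.state()["gripper_width"])
for a in list(np.arange(1.15,0,-0.13))+[0.0,-0.03,-0.06,-0.09,-.12]:
    manip.move_linear(hp(a,0.079),rate=0.08,rot=ho(a))
    s=manip.state(); f=np.array(s["contact_force"])-f0
    t=np.array([np.sin(a),np.cos(a),0]); r=np.array([np.cos(a),-np.sin(a),0])
    print(round(a,2),"tang",(f@t).round(1),"rad",(f@r).round(1),"z",f[2].round(1),(s["tool_pos"][:2]-hp(a,0)[:2]).round(4))
    if abs(f@t)>14: break
print(s["clock"])
```

```text
0.02616798315036459
1.15 tang -0.6 rad -0.8 z -1.5 [0.0001 0.0001]
1.02 tang -1.3 rad 0.3 z -0.6 [0.0001 0.    ]
0.89 tang -0.6 rad 0.4 z -0.3 [ 0.0001 -0.    ]
0.76 tang -0.8 rad -0.7 z -0.4 [ 0.0001 -0.    ]
0.63 tang -0.7 rad -0.1 z -1.0 [ 0.0001 -0.    ]
0.5 tang -1.5 rad -0.4 z -0.0 [ 0.0001 -0.    ]
0.37 tang -1.4 rad -1.8 z -0.5 [ 0.0001 -0.    ]
0.24 tang -1.8 rad -0.4 z -0.4 [ 0.0001 -0.    ]
0.11 tang -1.1 rad -1.1 z -0.4 [ 0.0002 -0.    ]
0.0 tang -1.1 rad -1.1 z -1.2 [0.0002 0.    ]
-0.03 tang -5.3 rad -1.9 z -1.1 [-0.     -0.0012]
-0.06 tang -12.5 rad -3.6 z -1.5 [-0.0003 -0.0034]
-0.09 tang -19.4 rad -4.8 z -1.3 [-0.0005 -0.0057]
17.7917
```

```bash
cat >> h.py <<'E'
def wrapyaw(y): return (y+np.pi/2)%np.pi-np.pi/2
DX,BY,DYAW=0.556,-0.0565,-0.003
def pick(b,z=0.010,off=0.0):
    x,y,t=b[:3]; yaw=wrapyaw(t+np.pi/2)
    L=np.array([np.cos(t),np.sin(t)]); L=L*np.sign(L[1]) # long axis, +y-ish
    g=np.array([x,y])+off*L
    manip.set_gripper(0.050,30)
    manip.move_pose([*g,0.12],down(yaw)); manip.move_linear([*g,z],rate=0.12)
    f=manip.state()["contact_force"]
    manip.set_gripper(0.0,30); w=manip.state()["gripper_width"]
    manip.move_linear([*g,0.17],rate=0.2); s=manip.state()
    print("pick",g.round(3),round(yaw,3),"w",round(w,4),round(s["gripper_width"],4),"fz",f.round(1),"t",round(s["clock"],1))
    return s["gripper_width"]>0.02
def place(dx,off=0.0,z=0.050):
    p=[DX+dx,BY+off]
    manip.move_pose([*p,0.17],down(DYAW)); w=manip.state()["gripper_width"]
    manip.move_linear([*p,0.065],rate=0.15); manip.move_linear([*p,z],rate=0.05)
    f=manip.state()["contact_force"]; w2=manip.state()["gripper_width"]
    manip.set_gripper(0.040,30); manip.move_linear([*p,0.17],rate=0.2)
    print("place",np.round(p,3),"w",round(w,4),round(w2,4),"f",f.round(1),"t",round(manip.state()["clock"],1))
E
python3 - <<'E'
from h import *
manip.set_gripper(0.044,20)
s=manip.state();p=s["tool_pos"];manip.move_linear([p[0],p[1],0.17],rate=0.2)
c,st=shot([0.53,-0.12,0.22],0,"w3")
P=cloud(c,st)
for u in (230,320,440):
    zz=P[60:260,u]; 
    f=zz[(zz[:,2]>0.059)&(zz[:,2]<.07)]
    fe=f[f[:,1]>-0.05]; ja=f[(f[:,1]<-0.05)&(f[:,1]>-.14)]
    print(u,"fence",fe[:,1].min().round(4),"jaw+pad",ja[:,1].max().round(4),ja[:,1].min().round(4))
t=cams.capture("top")
for b in blocks(t): print(np.round(b,3))
Q=cloud(t); m=(Q[...,2]>0.03)&(Q[...,0]>.62)&(Q[...,0]<.78)&(Q[...,1]>.12)&(Q[...,1]<.38)&(Q[...,2]<.2)
print("rack",np.nanmin(Q[m],0),np.nanmax(Q[m],0)); print(manip.state()["clock"])
E
```

```text
230 fence -0.017 jaw+pad -0.0954 -0.1378
320 fence -0.0173 jaw+pad -0.095 -0.1234
440 fence -0.0179 jaw+pad -0.0962 -0.1366
[ 0.585 -0.383 -1.013 61.892 28.755]
[ 0.553  0.271  0.935 65.361 28.408]
[ 0.508  0.393  0.991 65.902 29.097]
[ 0.435  0.283  1.172 65.458 28.706]
[ 0.428 -0.38  -1.548 66.528 28.068]
rack [0.6710517  0.18460974 0.03008072] [0.75160834 0.34981496 0.11062609]
20.5417
```

View pics/w3.png

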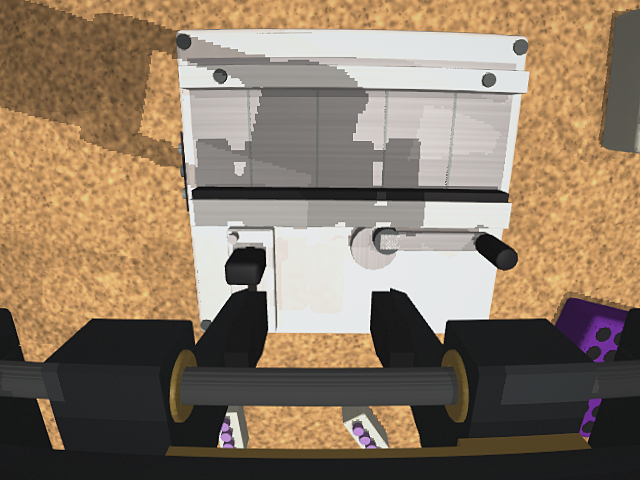

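Run:
```python
from h import *
t=cams.capture("top"); B=[b for b in blocks(t) if b[1]>0.2]
B.sort(key=lambda b:abs(b[0]-0.435)+abs(b[1]-.283))
if pick(B[0]): place(-0.110)
t=cams.capture("top")
for b in blocks(t): print(np.round(b,3))
cv2.imwrite("pics/t4.png",t["image"])
shot(None,0,"w4",move=False)
```

```text
pick [0.435 0.283] -0.398 w 0.0277 0.0277 fz [0.2 1.1 0. ] t 24.9
place [ 0.446 -0.056] w 0.0273 0.0277 f [ 0.5 -0.6  1.7] t 28.6
[ 0.584 -0.381 -1.014 65.724 28.968]
[ 0.553  0.271  0.939 65.166 28.337]
[ 0.508  0.393  0.972 66.793 29.18 ]
[ 0.428 -0.38  -1.546 65.842 28.264]
```

View pics/w4.png

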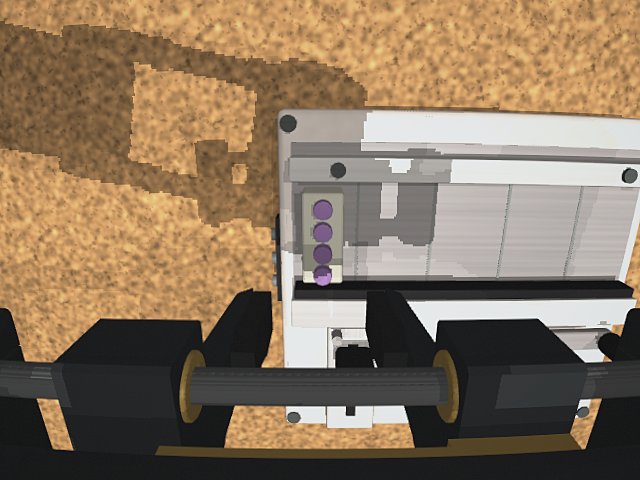

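Run:
```python
from h import *
def nxt(side):
    B=[b for b in blocks(cams.capture("top")) if b[1]*side>0.15]
    print("left",[np.round(b,3).tolist() for b in B]); return B
B=nxt(1); b=max(B,key=lambda b:b[1])
ok=pick(b)
if ok:
    place(-0.055)
    B=nxt(1)
    if len(B)==1 and pick(B[0],off=-0.004): place(0.0,off=-0.004)
t=cams.capture("top"); cv2.imwrite("pics/t5.png",t["image"])
print([np.round(b,3).tolist() for b in blocks(t)])
shot(None,0,"w5",move=False)
```

```text
left [[0.553, 0.271, 0.938, 66.206, 28.489], [0.508, 0.393, 0.965, 64.977, 28.461]]
pick [0.508 0.393] -0.605 w 0.0279 0.0276 fz [ 0.3 -0.1 -0. ] t 33.5
place [ 0.501 -0.056] w 0.0277 0.0279 f [0.7 0.4 1.1] t 37.5
left [[0.553, 0.271, 0.938, 65.78, 28.184]]
pick [0.55  0.268] -0.633 w 0.0279 0.0274 fz [ 0.2  0.  -1. ] t 41.7
place [ 0.556 -0.06 ] w 0.0278 0.028 f [ 0.6 -0.1  0.8] t 45.4
[[0.574, -0.413, -1.024, 65.068, 29.36], [0.428, -0.38, -1.547, 64.449, 28.125]]
```

View pics/w5.png

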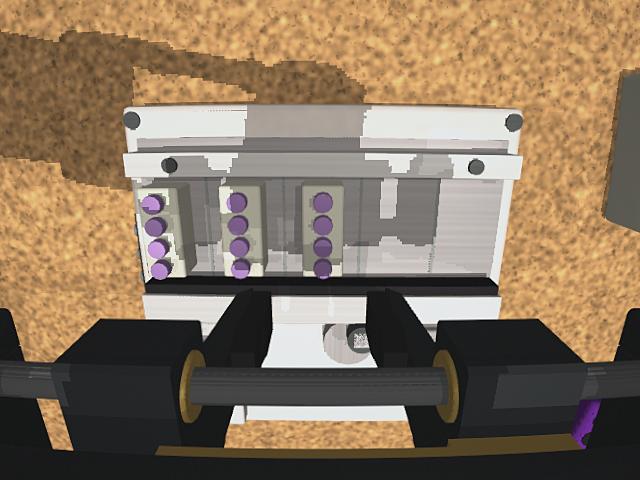

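View pics/t5.png

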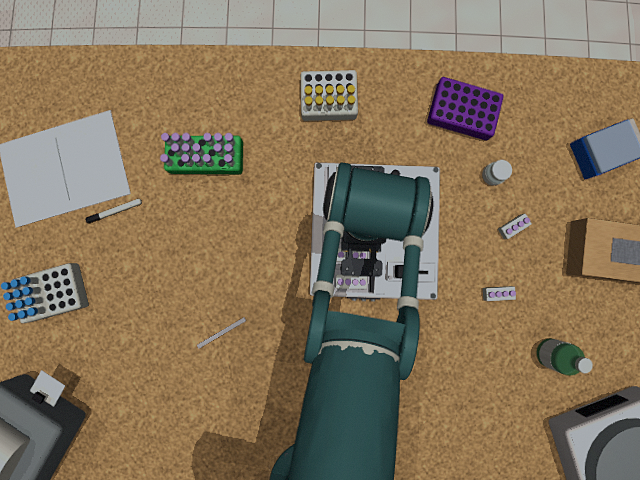

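Run:
```python
from h import *
def nxt(side):
    B=[b for b in blocks(cams.capture("top")) if b[1]*side>0.15]
    print("left",[np.round(b,3).tolist() for b in B]); return B
B=nxt(-1); b=max(B,key=lambda b:b[0])
ok=pick(b,z=0.013)
if ok: place(0.055,z=0.053)
B=nxt(-1)
if len(B)==1 and pick(B[0]): place(0.11)
t=cams.capture("top"); cv2.imwrite("pics/t6.png",t["image"])
print([np.round(b,3).tolist() for b in blocks(t)])
shot([0.556,-0.05,0.24],0,"w6")
```

```text
left [[0.574, -0.413, -0.995, 66.327, 28.964], [0.428, -0.38, -1.543, 66.203, 28.174]]
pick [ 0.574 -0.413] 0.576 w 0.0276 0.0278 fz [-0.4  0.1 -0.5] t 49.8
place [ 0.611 -0.056] w 0.0278 0.0278 f [ 1.3 -0.3  0.6] t 53.5
left [[0.428, -0.38, -1.551, 65.8, 27.986]]
pick [ 0.428 -0.38 ] 0.02 w 0.0281 0.0279 fz [ 0.4 -0.5  0.4] t 57.8
place [ 0.666 -0.056] w 0.0282 0.0279 f [ 1.8 -0.7  1.2] t 61.7
[]
```

View pics/w6.png

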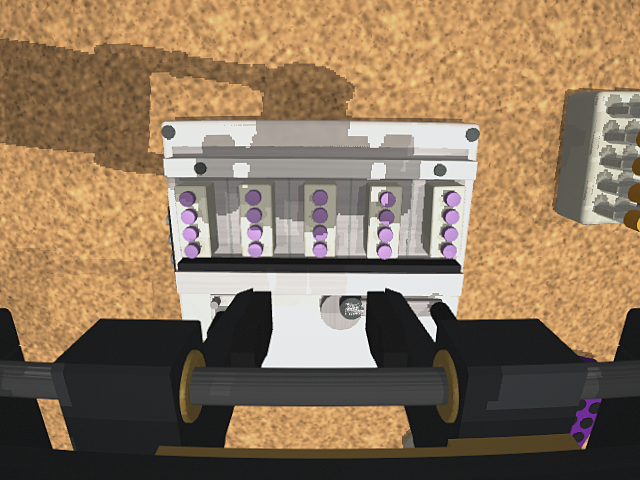

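View pics/t6.png

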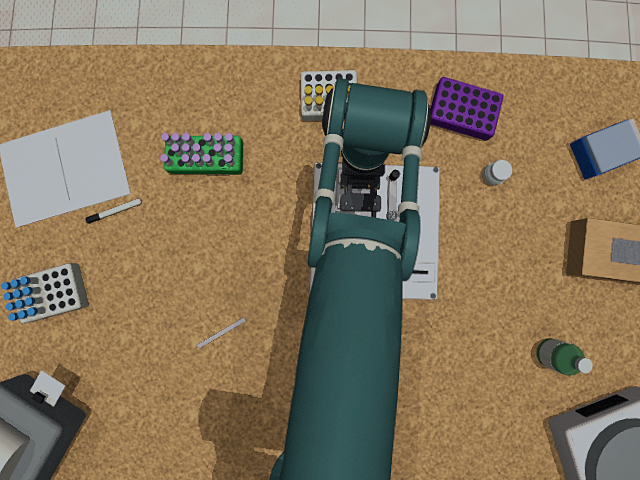

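```bash
cat >> h.py <<'E'
def turn(angles,rate=0.05):
    f0=np.array(manip.state()["contact_force"])
    for a in angles:
        manip.move_linear(hp(a,0.079),rate=rate,rot=ho(a)); manip.dwell(0.1)
        s=manip.state(); f=np.array(s["contact_force"])-f0
        t=np.array([np.sin(a),np.cos(a),0]); r=np.array([np.cos(a),-np.sin(a),0])
        print(round(a,2),"tang",(f@t).round(1),"rad",(f@r).round(1))
    print(s["clock"])
def jawrep(c,st):
    P=cloud(c,st)
    out=[]
    for u in range(180,480,6):
        col=P[:,u]; k=np.where((col[:,2]>.058)&(col[:,2]<.0665)&(col[:,1]>-.16)&(col[:,1]<.02))[0]
        if len(k)<8: continue
        out.append((u,k.min(),k.max()))
    return out
E
python3 - <<'E'
from h import *
manip.move_pose([0.62,-0.13,0.19],ho(0.3))
manip.set_gripper(0.040,15)
manip.move_pose(hp(0.0,0.16),ho(0.0)); manip.move_linear(hp(0,0.079),rate=0.1)
manip.set_gripper(0.023,15)
turn([.15,.3,.45,.6,.75,.9,1.0,1.05,1.1,1.15,1.2])
manip.set_gripper(0.040,15); manip.move_linear(hp(1.2,0.16),rate=0.15)
c,st=shot([0.556,-0.05,0.24],0,"w7")
import pickle; pickle.dump((c,st),open("w7.pkl","wb"))
cv2.imwrite("pics/w7z.png",cv2.resize(c["image"][140:340,150:490],None,fx=2.3,fy=2.3,interpolation=cv2.INTER_CUBIC))
E
```

```text
0.15 tang 1.4 rad -0.3
0.3 tang 2.5 rad 0.8
0.45 tang 1.5 rad -0.7
0.6 tang 1.4 rad -0.8
0.75 tang 1.7 rad -1.4
0.9 tang 0.8 rad -1.3
1.0 tang 2.7 rad 0.1
1.05 tang 3.6 rad -0.8
1.1 tang 3.4 rad 0.3
1.15 tang 3.0 rad 0.1
1.2 tang 2.4 rad 0.1
70.5417
```

View pics/w7z.png

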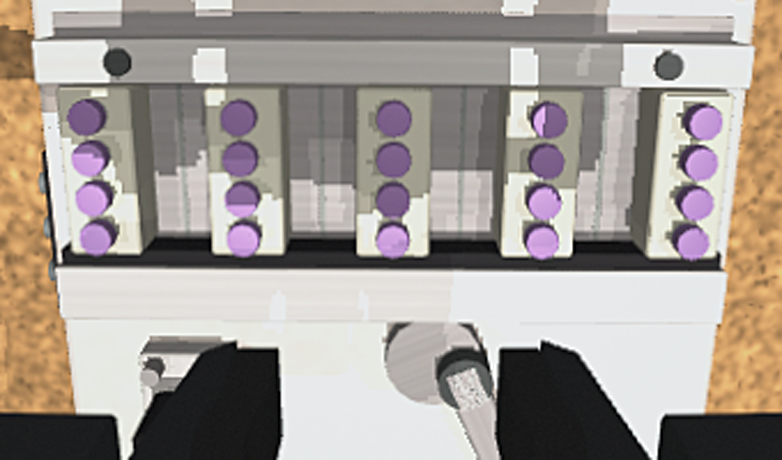

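```bash
cat >> h.py <<'E'
def edges(c,st,cols):
    """subpixel edge points along image columns: list of (u, profile)"""
    g=cv2.cvtColor(c["image"],cv2.COLOR_BGR2GRAY).astype(float)
    return {u:g[:,u-1:u+2].mean(1) for u in cols}
E
python3 - <<'E'
from h import *
import pickle
c,st=pickle.load(open("w7.pkl","rb"))
pz=lambda u,v,z:onplane(c,[(150+(u+.5)/2.3-.5,140+(v+.5)/2.3-.5)],z,st)[0].round(4)
print("fence",[pz(u,v,.064) for u,v in ((40,85),(390,86),(750,87))])
print("jawfront",[pz(u,v,.064) for u,v in ((60,267),(390,268),(720,269))])
print("jawback",[pz(u,v,.064) for u,v in ((75,319),(390,322),(720,323))])
print("padfront",[pz(u,v,.062) for u,v in ((65,245),(180,238),(460,239),(722,246))])
print("blk fence ends",[pz(u,v,.068) for u,v in ((85,88),(240,90),(393,88),(545,90),(697,94))])
print("blk pad ends",[pz(u,v,.068) for u,v in ((110,256),(250,257),(395,257),(540,258),(685,260))])
t=cams.capture("top"); cv2.imwrite("pics/t7.png",t["image"])
P=cloud(c,st)
v,u=np.where((abs(P[...,2]-.108)<.008)&(P[...,1]<-.1)&(P[...,0]<.72)&(P[...,0]>.5)); print(u.mean() if len(u) else None)
c,st=shot([0.50,-0.20,0.27],0,"w8"); pickle.dump((c,st),open("w8.pkl","wb")); print(st["clock"])
E
```

```text
fence [array([ 0.4269, -0.0174,  0.064 ]), array([ 0.5562, -0.0185,  0.064 ]), array([ 0.6893, -0.0182,  0.064 ])]
jawfront [array([ 0.4267, -0.0888,  0.064 ]), array([ 0.5562, -0.089 ,  0.064 ]), array([ 0.6857, -0.0895,  0.064 ])]
jawback [array([ 0.4303, -0.1108,  0.064 ]), array([ 0.5562, -0.1117,  0.064 ]), array([ 0.6884, -0.1125,  0.064 ])]
padfront [array([ 0.4289, -0.0803,  0.062 ]), array([ 0.4747, -0.0774,  0.062 ]), array([ 0.5833, -0.0778,  0.062 ]), array([ 0.6862, -0.0807,  0.062 ])]
blk fence ends [array([ 0.4452, -0.0182,  0.068 ]), array([ 0.502 , -0.0193,  0.068 ]), array([ 0.5573, -0.0187,  0.068 ]), array([ 0.6123, -0.0193,  0.068 ]), array([ 0.6682, -0.0204,  0.068 ])]
blk pad ends [array([ 0.4485, -0.0828,  0.068 ]), array([ 0.5027, -0.0831,  0.068 ]), array([ 0.5582, -0.0831,  0.068 ]), array([ 0.6136, -0.0835,  0.068 ]), array([ 0.6699, -0.0844,  0.068 ])]
389.2
73.5417
```

View pics/w8.png

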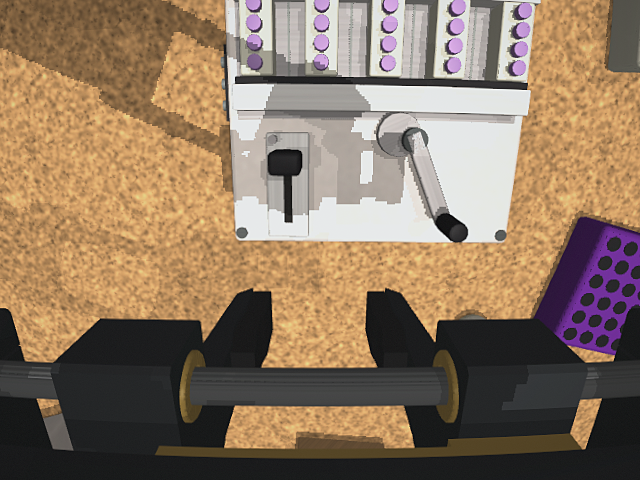

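Run:
```python
from h import *
import pickle
c,st=pickle.load(open("w8.pkl","rb"))
h=onplane(c,[(457,231)],0.113,st)[0]; P=cloud(c,st); print(h.round(4),P[231,457].round(3))
d=h[:2]-PIV; print(np.hypot(*d),np.arctan2(-d[1],d[0]))
t=cams.capture("top"); z=t["image"][150:310,300:450]
cv2.imwrite("pics/t8z.png",cv2.resize(z,None,fx=3.7,fy=3.7,interpolation=cv2.INTER_CUBIC))
cv2.imwrite("pics/w8z.png",cv2.resize(c["image"][0:130,220:540],None,fx=2.5,fy=2.5,interpolation=cv2.INTER_CUBIC))
```

```text
[ 0.6159 -0.2074  0.113 ] [ 0.616 -0.207  0.113]
0.07962578568421728 1.172672254879295
```

View pics/w8z.png

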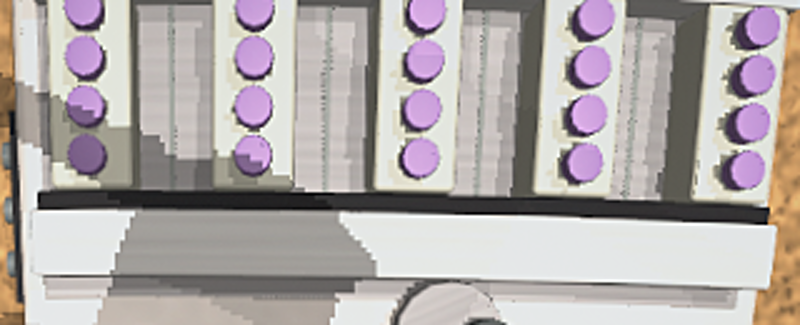

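```bash
cat > closeto.py <<'E'
from h import *
import sys,pickle
a0=float(sys.argv[1]); a1=float(sys.argv[2]); nm=sys.argv[3]
manip.move_pose(hp(a0,0.16),ho(a0)); manip.move_linear(hp(a0,0.079),rate=0.1)
manip.set_gripper(0.023,15)
turn(np.arange(a0,a1+1e-6,0.04))
s=manip.state();p=s["tool_pos"]
manip.set_gripper(0.040,15); manip.move_linear([p[0],p[1],0.16],rate=0.15)
c,st=shot([0.556,-0.17,0.24],0,nm); pickle.dump((c,st),open(nm+".pkl","wb")); print(st["clock"])
P=cloud(c,st)
cv2.imwrite(f"pics/{nm}z.png",cv2.resize(c["image"][0:220,160:480],None,fx=2.5,fy=2.5,interpolation=cv2.INTER_CUBIC))
E
python3 closeto.py 1.18 1.38 w9
```

```text
1.18 tang -1.7 rad 0.3
1.22 tang 0.9 rad 0.7
1.26 tang 1.9 rad -0.0
1.3 tang 1.6 rad 0.6
1.34 tang 0.7 rad -0.1
1.38 tang 2.6 rad 0.2
77.825
79.5917
```

View pics/w9z.png

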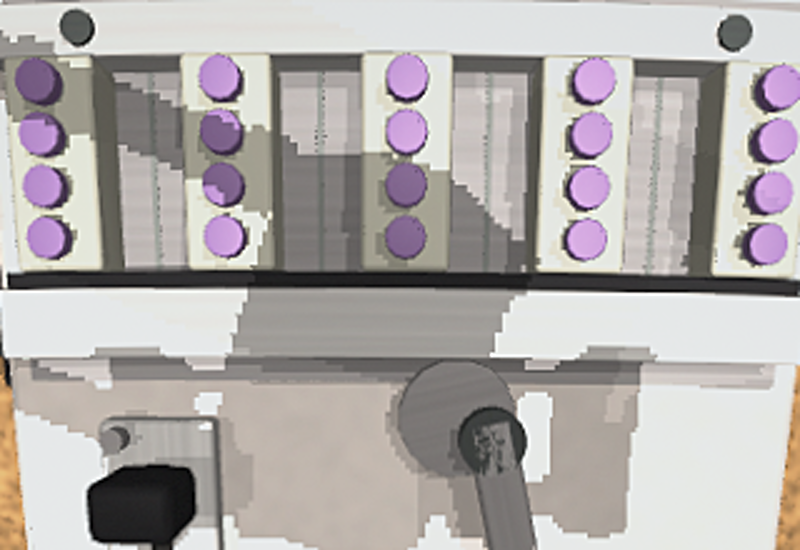

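```bash
cat > meas.py <<'E'
from h import *
import pickle,sys
for nm in sys.argv[1:]:
    c,st=pickle.load(open(nm+".pkl","rb")) 
    g=cv2.cvtColor(c["image"],cv2.COLOR_BGR2GRAY).astype(float)
    Rm,p=pose(c,st); 
    def v_of(x,y,z):
        uv,_=cv2.projectPoints((np.array([[x,y,z]])-p)@Rm,np.zeros(3),np.zeros(3),c["intrinsics"],np.array([c["k1"],0,0,0.]));return uv.ravel()
    # y profile at fixed x, at z=.064; dark run near jaw
    res=[]
    for x in np.arange(0.435,0.685,0.003):
        ys=np.arange(-0.060,-0.115,-0.00025)
        pr=[]
        P=np.c_[np.full(len(ys),x),ys,np.full(len(ys),.063)]
        uv,_=cv2.projectPoints((P-p)@Rm,np.zeros(3),np.zeros(3),c["intrinsics"],np.array([c["k1"],0,0,0.]));uv=uv.reshape(-1,1,2).astype(np.float32)
        pr=cv2.remap(g.astype(np.float32),uv[...,0],uv[...,1],cv2.INTER_LINEAR).ravel()
        i=pr.argmin(); dark=pr[i]
        a=i
        th0=(dark+pr[max(0,i-28):i+1].max())/2; th1=(dark+pr[i:i+40].max())/2
        while a>0 and pr[a]<th0: a-=1
        b=i
        while b<len(pr)-1 and pr[b]<th1: b+=1
        res.append((x,ys[a],ys[b],ys[a]-ys[b]))
    r=np.array(res); print(nm,"cam",p.round(3),"front",np.median(r[:,1]).round(4),"jaw",np.median(r[:,2]).round(4),"thick",np.percentile(r[:,3],[10,25,50,75,90]).round(4))
E
python3 meas.py w1 w7 w9
python3 - <<'E'
from h import *
import pickle
c,st=pickle.load(open("w9.pkl","rb"))
q=lambda u,v:(160+(u+.5)/2.5-.5,(v+.5)/2.5-.5)
print("fence",onplane(c,[q(140,58),q(320,59),q(500,60),q(680,61)],.064,st).round(4).tolist())
print("blk",onplane(c,[q(60,54),q(225,53),q(407,53),q(590,57),q(770,62)],.068,st).round(4).tolist())
print("blkpad",onplane(c,[q(60,272),q(225,270),q(407,270),q(590,273),q(765,276)],.068,st).round(4).tolist())
E
```

```text
w1 cam [ 0.53  -0.042  0.367] front -0.0783 jaw -0.088 thick [0.0095 0.0098 0.0098 0.0103 0.0105]
w7 cam [0.556 0.026 0.385] front -0.0835 jaw -0.0895 thick [0.0055 0.0058 0.0061 0.007  0.0082]
w9 cam [ 0.556 -0.093  0.384] front -0.0815 jaw -0.087 thick [0.0053 0.0055 0.0058 0.0061 0.0063]
fence [[0.4756, -0.0178, 0.064], [0.5311, -0.019, 0.064], [0.5861, -0.0192, 0.064], [0.6415, -0.0185, 0.064]]
blk [[0.452, -0.0169, 0.068], [0.5026, -0.0179, 0.068], [0.5576, -0.0183, 0.068], [0.6129, -0.0189, 0.068], [0.6683, -0.0189, 0.068]]
blkpad [[0.447, -0.0813, 0.068], [0.5002, -0.0814, 0.068], [0.5578, -0.0816, 0.068], [0.6158, -0.0822, 0.068], [0.6721, -0.0822, 0.068]]
```

```bash
python3 closeto.py 1.36 1.52 w10; python3 meas.py w10
```

```text
1.36 tang 0.5 rad 0.8
1.4 tang 2.6 rad 0.6
1.44 tang 4.5 rad -0.2
1.48 tang 4.3 rad 0.8
1.52 tang 4.4 rad 0.5
83.2833
85.0417
w10 cam [ 0.556 -0.093  0.385] front -0.0815 jaw -0.0855 thick [0.0038 0.0038 0.0043 0.0045 0.0045]
```

View pics/w10z.png

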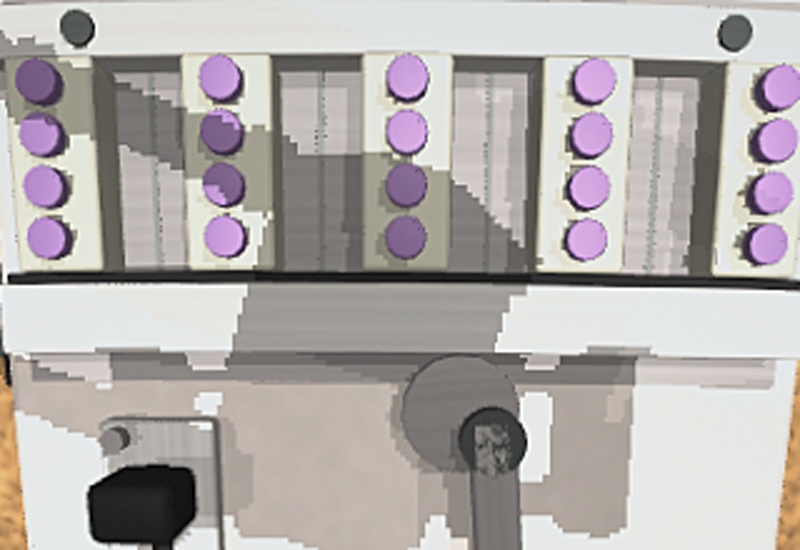

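```bash
python3 - <<'E'
from h import *
manip.set_gripper(0.050,15)
manip.move_pose([0.473,-0.157,0.15],down(0)); manip.move_linear([0.473,-0.157,0.068],rate=0.1)
manip.set_gripper(0.0,25); print(manip.state()["gripper_width"])
push([0,-1,0],0.056,0,step=0.004,flim=9)
s=manip.state();p=s["tool_pos"];print(s["gripper_width"],p)
manip.set_gripper(0.050,15); manip.move_linear([p[0],p[1],0.16],rate=0.15)
c,st=shot([0.556,-0.17,0.24],0,"w11")
import pickle; pickle.dump((c,st),open("w11.pkl","wb")); print(st["clock"])
E
python3 meas.py w11
```

```text
0.02776113803989316
[(4.2, -0.0), (8.3, 0.4), (12.4, 0.5), (16.4, -0.8), (20.3, -0.7), (24.3, -0.5), (28.3, 0.0), (32.3, 0.2), (36.3, 0.7), (40.3, -0.7), (44.2, 0.2), (48.3, 0.4), (50.2, 8.4), (50.8, 20.2)]
0.027861422511644196 [ 0.47029809 -0.20784028  0.06817066]
92.9167
w11 cam [ 0.554 -0.093  0.384] front -0.0815 jaw -0.0855 thick [0.0035 0.0039 0.0043 0.0045 0.0048]
```

View pics/w11.png

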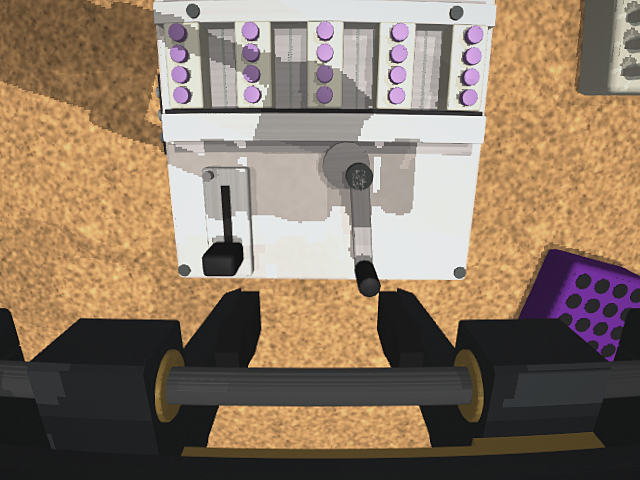

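Run:
```python
from h import *
manip.move_pose([0.40,0.30,0.30],down(0.3))
t=cams.capture("top"); cv2.imwrite("pics/t12.png",t["image"]); Q=cloud(t); print(Q[170,497].round(3),Q[150,200].round(3))
print(onplane(t,[(411+0,271)],.0945))
s=manip.state();print(s["clock"],s["contact_force"])
```

```text
[ 0.688 -0.36   0.063] [0.707 0.261 0.091]
[[ 0.47162984 -0.17494088  0.0945    ]]
94.8333 [ 0.20602966  0.13308899 -0.00756548]
```

View pics/t12.png

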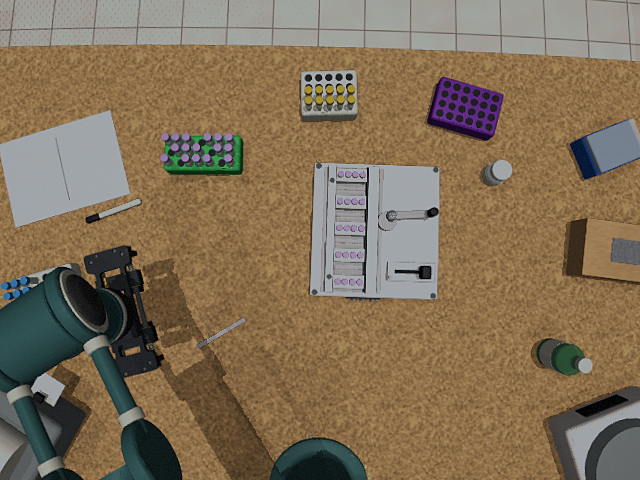

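```bash
python3 -c "
from h import *
order.close_job(); print(manip.state()['clock'])"
```

```text
the job is handed in; nothing more can be done
the job is handed in; nothing more can be done
```

The shaker is set up and the job is handed in, at about 95 s of the 210 s. No verdict was reported.

- **Lock:** I pushed it to the pin-side end stop (15 N there). After clamping I dragged it back 50.5 mm to the released stop.
- **Blocks:** I opened the lever to its stop and set all five blocks upright, about 55 mm apart. One was knocked about 3 cm aside partway through; I re-measured it before picking it up. No grip slipped.
- **Clamp:** I closed the lever in three stages to about 1.5 rad. The last pictures show the block ends level with the fence, to within measuring error.
- **Surroundings:** The tube rack and jar show no visible movement, and the arm was clear of everything when I handed in.

**Checks that disagreed:** Two readings of how far the pad is pressed in differ by about 1 mm. The pad's visible thickness gives about 2 mm, and the jaw-to-fence distance gives about 3 mm. Both are inside the 1 to 5 mm range, so I left the lever there. The handle force was too noisy to settle which is right, though it did rise to about 4.5 N with the pad pressed.

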